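Fit the grinding drum and hold the splash cover at its balance point

ROBOT

A 7-joint arm with a two-finger parallel gripper is mounted at the origin on the work surface. World frame = base frame: x ahead of the robot, y to its left, z up, the work surface at z = 0. Lengths are in m, angles in degrees, forces in N, time in s.
With the tool pointing down it reaches from about 0.35 to 0.9 m from the base axis. Payload 7.2 kg.
Tool frame: the origin (TCP) lies on the centre line of the jaws, within the pads' length; the fingertips stand arm.finger_overhang ahead of it and the grasp point (between the pads) is the TCP (arm.finger_overhang is the distance from the TCP to the fingertips, in m); z points along the fingers, y is the line along which they close (so a half turn about z gives the same grasp; the last joint's range is limited). The gripper opens to 85 mm and grips with 20 to 120 N. Pads are 22 mm wide; open, the fingers measure 114 mm over their backs; the gripper's body (76 mm by 85 mm) begins 54 mm behind the grasp point. The pads swing forward as they close: fully open they stand 13 mm farther back than shut.
Start: joints at [68.113, 23.554, -0.728, 91.456, 0.321, 64.991, -4.71], TCP at [0.193, -0.594, 0.25] pointing down, gripper open.
Joint ranges: [-169.25, 169.25], [-16.82, 113.86], [-84.01, 82.57], [7.8, 145.47], [-59.2, 239.2], [7.22, 106.19], [-163.78, 163.78]. Speed limits (degrees/s): [136.94, 136.94, 172.46, 172.46, 180, 180, 180].

INTERFACE

Orientations are given as [roll, pitch, yaw] about the fixed x, y, z axes, in that order (R = Rz(yaw) Ry(pitch) Rx(roll)).
In Python, from bench import arm, imaging, order, models gives the robot as it stands.
- The arm moves only by the tool send_rows, never from a script. Its argument "steps" is one flat list of numbers, 7 for each row, row after row: the turn, a rotation vector about the world's x, y, z as a fraction of full scale, then the shift along the world's x, y, z as a fraction of full scale, then the opening, from 0 (shut) to 1 (fully open). In form: [wx, wy, wz, x, y, z, claw, wx, wy, wz, x, y, z, claw, ...]. A call has 1 to 12 rows; each row shifts and turns the commanded pose from where the row before left it; what a row does not reach is not made up. Full scale, the value 1, is 20 mm for a shift and 0.1 rad for a turn. A row lasts 1/10 s, in which the tool goes at most 50 mm and 8.59 degrees, less where a joint would pass 70% of its speed; a pose out of reach is approached as far as the arm can. A call with a number of a shift or a turn outside -1 to 1 is refused whole. A call with a gripper value outside its range is refused whole. The fingers move at their own pace and stop on an object; "squeeze" is the grip in N (left out, the last holds). Time passes only in rows, so rows that do not move let the fingers close. It gives the time, the measured TCP pose, the force, the opening and the grip force at its end, in the units of the state.
- arm.read_state(): the state, without advancing time (a new reading comes with each control period).
- imaging.snapshot(name): name is "scene" or "side" or "wrist"; returns the picture (480x640x3 uint8, red, green, blue); there is no depth.
- imaging.camera_info(name): a dict with "camera_matrix" (3x3 intrinsics, pixels), "rvec" (rotation vector, rad) and "tvec" (3), from world to camera coordinates, as OpenCV has them; the wrist camera has in their place "hand_eye" (4x4, takes a point from camera to tool coordinates, whose origin is the TCP and whose axes are the flange's). Camera axes: x right, y down, z forward; pixel columns grow to the right and rows downward; lengths in m; the calibration is good to about 2 mm. A picture is of the moment at which its call begins: read the wrist's pose just before it. camera_info takes no time and is no camera call.
- order.finish_job(): hands the job in; it is judged then, once.
Trained networks look in the newest picture that a camera, given by its name, has taken for a name from the list of things; names that differ only in an ending like _2 or _b are one class to them, and where a whole thing is asked for, a point or a joint stands for the part that bears it (a point fixed in the world has none). Each returns a list of dicts, best first, with "p" (0 to 1); they miss things now and then, are a little off and sometimes report something else, mostly with a low value. They report only what shows in the picture. A call takes as long as a camera call. They do not tell look-alikes from the thing itself.
- models.look_for(camera, name): "at" ([x, y, z] in m, in world coordinates, good to about 4 mm: the middle of the surface that is visible of it).
The state is a dict: "time_s": time; "q": joint angles; "qvel": joint speeds; "joint_efforts": joint torques, N m; "tool_pos": TCP position; "tcp_rot": TCP orientation; "force": force on the tool from outside, world axes, zero at the start; "ft_torque": the same for the moment, N m; "finger_gap": finger opening in m; "grasp_force": force on a finger pad.
Only numpy, scipy, OpenCV 4.12 (cv2) and the standard library are available. Lean on these libraries where they do the work, as an engineer would, in place of code of your own. Each camera call takes 0.05 s, during which the arm holds its last target. There are 200 camera calls.

TASK

I am re-drumming the wet grinder: slip the spool-shaped grinding drum (the one flanged at both ends with a waist between) down over the upright spindle in the basin until it sits on the collar, and let go of it. Then grip the bar handle of the splash cover, which is leaning on its back stops, bring the cover up to the point where it balances upright over its hinge, and finish there, still gripping the handle and keeping the cover still, so that I can pin the lid stay. Never let the cover drop towards the basin, and leave the other drums and everything else on the bench where it is.

Things in the scene. Friction and masses are not known exactly. Their poses are not given: they have to be found in the camera images.
- grinder: Fixed wet grinder. Origin on the bench under the spindle axis; x to the cover's hinge, y to the motor housing, z up. Open steel basin, outside x -80 to +78, y -100 to +100 mm, walls 3 mm, rim at 112 mm (rolled edge 115), inner floor 46 mm above the bench. A rear ledge as wide and high reaches to x +108 mm. Blue motor housing at x -70 to +80, y +112 to +222, 124 mm high. A folded lid stay on the y -100 wall does not move.
- collar_top (a point): Centre of the top face of the collar (24 mm across) on which the drum sits, 52 mm above the bench, on the spindle axis; axes as the grinder's.
- spindle_tip (a point): Tip of the upright spindle, 98 mm above the bench, 14 mm below the basin's rim. The spindle is 10 mm in diameter, its top 7 mm taper to 5.6 mm.
- spool_drum: The drum to fit: loose bronze spool, 52 mm tall, about 0.26 kg, standing on the bench; flanges 44 mm across and 13 mm thick at bottom and top, a 30 mm waist between, a 13 mm bore right through its axis. Origin: centre of its underside, z up its axis. Alike either way up. Seated, its origin is at collar_top and its top 104 mm above the bench.
- cover (a joint): Hinge angle of the splash cover, rad: 0 shut, growing as it opens; it starts leaning on its back stops at 2.0. It balances at 1.576, upright; the hinge is nearly free, so let go below that it falls shut, above it falls back on the stops. Steel sheet 152 x 186 x 3 mm, to 160 mm from the hinge axis, 10 mm lips on its front and side edges, about 0.5 kg with handle.
- hinge_mid (a point): Middle of the cover's hinge axis, 90 mm behind the spindle axis, 118 mm above the bench; the axis runs along the grinder's y. At joint value q the handle's bar lies 200 mm from here: -200 cos q mm along the grinder's x and 200 sin q mm above.
- handle_mid (a point): On the bow handle of the cover's free edge: the centre of its round steel bar, 12 mm in diameter, 110 mm long along the grinder's y, in the plane of the cover sheet, 200 mm from the hinge axis, 40 mm clear of the sheet's edge on two 10 mm posts at y +-55 mm. Its x axis points along the sheet to the hinge, y along the bar.
- straight_drum: Not to be used: straight-sided bronze drum, 44 mm across, 52 mm tall, standing on the bench. Origin: centre of its underside.
- cone_drum: Not to be used: tapering bronze drum, 48 mm across at the foot, 24 mm at the top, 52 mm tall, standing on the bench. Origin: centre of its underside.
- jar: Bystander: white jar with a red cap, 64 mm across, 105 mm tall. Origin: centre of its underside.
- beaker: Bystander: open glass beaker, 68 mm across, 85 mm tall. Origin: centre of its underside.
- paddle: Bystander: graphite paddle lying flat, blade 100 x 50 x 14 mm on its +x side of the origin, thin rod and wooden handle reaching to 160 mm on the -x side. Origin: underside, at the middle of the blade's handle edge.
- wrench: Bystander: steel wrench lying flat, 140 mm long along its x axis. Origin: about its middle, at the bench.
- marver: Bystander: steel marver plate, 90 x 70 x 12 mm, lying on the bench behind the grinder. Origin: centre of its underside.
There are look-alikes about, which are no part of the job. Leave any purple or red look-alike of the spool_drum alone.

How it is judged:
By the outcome, as a careful person would: the job done as asked, in the order asked, and still so for the second after the job is handed in, while the arm keeps its last pose, push and grip.
It also fails if it takes over 66 s, if anything falls off the work surface, if the arm or the gripper's body presses on something with over 40 N, if the wrist force passes 120 N, or if a joint passes its speed limit or range.

## Working session

There is one attempt and no reset: what is moved stays moved. The work goes in short steps, Python scripts to look and compute and a tool call to move; the robot and the scene stay as the last step left them, time stands still between calls to the robot, and variables do not carry over. Pictures are saved under pics/ and viewed, at most 10 in all, crops included, and the job is handed in when it is done.

Besides the shell and the picture viewer there is one more tool, called after ">>>" as name(argument=value, ...) on one line, values as JSON. send_rows: Moves the arm, as the interface text tells. Shift numbers are shares of 20 mm and turn numbers shares of 0.1 rad, none past 1 either way. Its arguments: {"type":"object","properties":{"steps":{"type":"array"},"squeeze":{"type":"number"}},"required":["steps"]}

```bash
ls; mkdir -p pics; python3 - <<'E'
from bench import arm, imaging, order, models
import cv2, numpy as np
s=arm.read_state(); print(s)
print(getattr(arm,'finger_overhang',None))
ims=[]
for n in ["scene","side"]:
    im=imaging.snapshot(n); cv2.imwrite(f"pics/{n}0.png",im[:,:,::-1])
    c=imaging.camera_info(n); print(n,c)
for n in ["spool_drum","cover","grinder","handle_mid","straight_drum","cone_drum","jar","beaker"]:
    for c in ["scene","side"]:
        r=models.look_for(c,n); print(n,c,[(np.round(d['at'],3).tolist(),round(d['p'],2)) for d in r[:4]])
print(imaging.camera_info("wrist"))
E
```

```text
pics
{'time_s': 0.0, 'q': array([68.11420564, 23.60106841, -0.72722239, 91.50708478,  0.32117618,
       64.98961566, -4.7064626 ]), 'qvel': array([ 0.02293406,  0.07641117, -0.03098839, -0.00013185, -0.10124865,
        0.04375879,  0.10092689]), 'joint_efforts': array([ 7.68532050e-05, -6.00641441e+01,  6.81981202e-01, -2.99418926e+01,
        1.37605084e-02,  1.06484353e-02, -9.33661681e-06]), 'tool_pos': array([ 0.19270702, -0.59403559,  0.24942003]), 'tcp_rot': array([-1.79904568e+02,  7.53938924e-03,  1.79820131e+01]), 'force': array([-0.78808364,  0.28322077,  0.53443854]), 'ft_torque': array([-0.03446356, -0.02257503,  0.0089868 ]), 'grasp_force': 0.0, 'finger_gap': 0.08544583675722381}
0.019
scene {'camera_matrix': array([[478.72587047,   0.        , 312.9059683 ],
       [  0.        , 478.72587047, 240.5756558 ],
       [  0.        ,   0.        ,   1.        ]]), 'rvec': array([ 2.40981975,  0.44433037, -0.16162208]), 'tvec': array([-0.47992857, -0.18928947,  1.28283167])}
side {'camera_matrix': array([[560.40626147,   0.        , 314.90690432],
       [  0.        , 560
[... 1073 characters left out ...]
ar scene [([0.673, -0.365, 0.097], 0.67)]
jar side [([0.659, -0.322, 0.068], 0.95), ([0.53, 0.142, 0.108], 0.57)]
beaker scene []
beaker side [([0.676, -0.166, 0.07], 0.74)]
{'camera_matrix': array([[427.76268324,   0.        , 321.88120993],
       [  0.        , 427.76268324, 243.45656351],
       [  0.        ,   0.        ,   1.        ]]), 'hand_eye': array([[ 6.27437357e-04, -9.51540466e-01, -3.07522923e-01,
         8.01484076e-02],
       [ 9.99999803e-01,  6.02106698e-04,  1.77249700e-04,
        -8.45829764e-04],
       [ 1.65013492e-05, -3.07522973e-01,  9.51540656e-01,
        -1.22900566e-01],
       [ 0.00000000e+00,  0.00000000e+00,  0.00000000e+00,
         1.00000000e+00]])}
```

View pics/scene0.png

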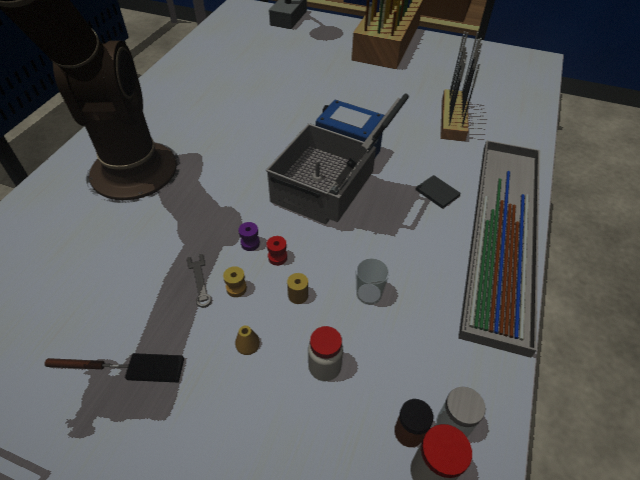

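View pics/side0.png

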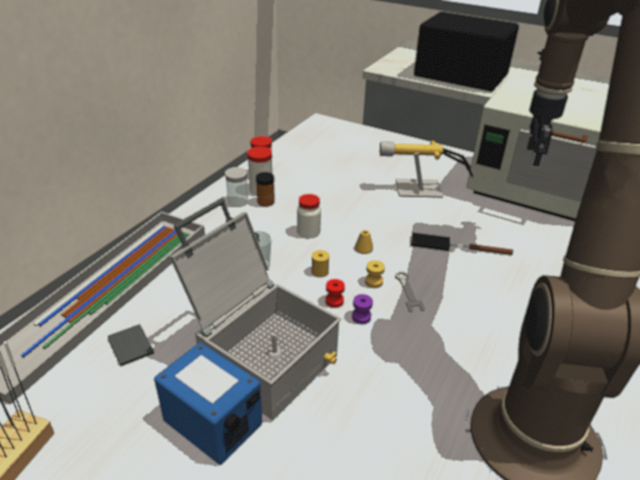

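The scene view shows the bronze spool at (234,281), and the red and purple look-alikes at (277,250) and (249,236). The spindle is at about (318,168) and the open cover's handle at about (395,110). In the side view the bronze spool is at (375,273), the spindle at (274,345) and the handle at about (205,215).

```bash
python3 - <<'E'
import cv2, numpy as np
a=cv2.imread('pics/scene0.png')[85:225,255:415]; b=cv2.imread('pics/side0.png')[190:420,165:345]
a=cv2.resize(a,None,fx=2.5,fy=2.5,interpolation=cv2.INTER_CUBIC); b=cv2.resize(b,None,fx=2.2,fy=2.2,interpolation=cv2.INTER_CUBIC)
o=np.zeros((max(a.shape[0],b.shape[0]),a.shape[1]+b.shape[1],3),np.uint8); o[:a.shape[0],:a.shape[1]]=a; o[:b.shape[0],a.shape[1]:]=b
o=cv2.convertScaleAbs(o,alpha=1.5,beta=10)
print(o.shape);cv2.imwrite('pics/crop1.png',o)
E
```

```text
(506, 796, 3)
```

View pics/crop1.png

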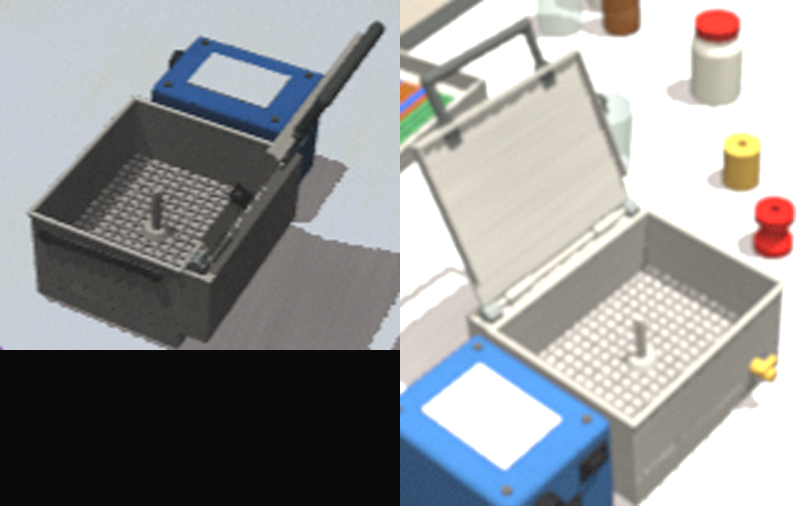

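In the crop, the scene view shows the spindle tip at px (317.4,161.8) and the front rim corners at (268.2,170.6) and (309.4,125). In the side view the tip is at (274.5,335.9), the front corners at (337.7,319.5) and (270.5,380), and the bar ends at (177.7,225.5) and (223.2,201.4).

```bash
cat > h.py <<'E'
import numpy as np, cv2
from scipy.optimize import least_squares
from scipy.spatial.transform import Rotation as R
from bench import arm, imaging, order, models
def cam(n):
    c=imaging.camera_info(n)
    return c['camera_matrix'],cv2.Rodrigues(np.array(c['rvec']))[0],np.array(c['tvec'])
def wcam(s):
    c=imaging.camera_info('wrist'); T=np.eye(4); T[:3,:3]=R.from_euler('xyz',s['tcp_rot'],degrees=True).as_matrix(); T[:3,3]=s['tool_pos']
    M=np.linalg.inv(T@np.array(c['hand_eye'])); return c['camera_matrix'],M[:3,:3],M[:3,3]
def proj(c,P):
    K,r,t=c; p=(np.atleast_2d(P)@r.T+t)@K.T; return p[:,:2]/p[:,2:]
def atz(c,uv,z):
    K,r,t=c; d=r.T@np.linalg.inv(K)@np.array([*uv,1.]); o=-r.T@t; return o+d*(z-o[2])/d[2]
E
python3 - <<'E'
from h import *
S,D=cam('scene'),cam('side')
tip=[0,0,.098]; A=[-.08,-.1,.115]; B=[-.08,.1,.115]
obs=[(S,tip,(317.4,161.8)),(S,A,(268.2,170.6)),(S,B,(309.4,125)),(D,tip,(274.5,335.9)),(D,A,(337.7,319.5)),(D,B,(270.5,380))]
def f(p): 
    M=R.from_euler('z',p[2]).as_matrix()
    return np.concatenate([proj(c,M@np.array(P)+[p[0],p[1],0])[0]-uv for c,P,uv in obs])
r=least_squares(f,[.5,.1,0]);p=r.x;print(p[:2],np.degrees(p[2]),r.fun.round(1))
print('tip',atz(S,(317.4,161.8),.098),atz(D,(274.5,335.9),.098))
zh=.118+.2*np.sin(2.0); print(zh,'bar ends',atz(D,(177.7,225.5),zh),atz(D,(223.2,201.4),zh))
M=R.from_euler('z',p[2]).as_matrix(); 
for q in(2.,1.576): h=M@np.array([.09-.2*np.cos(q),0,.118+.2*np.sin(q)])+[p[0],p[1],0];print(q,h,proj(S,h),proj(D,h))
for uv,c in(((234,274.5),S),((375,267),D)): print(atz(c,uv,.052))
E
```

```text
[0.48622091 0.1037182 ] -7.867251322885253 [ 0.2 -1.2 -1.2 -1.7 -0.7 -2.  -1.3 -2.3  1.  -2.6 -0.5  0.8]
tip [0.48740071 0.0993277  0.098     ] [0.4808711  0.10758173 0.098     ]
0.29985948536513635 bar ends [0.66270833 0.13261172 0.29985949] [0.64338727 0.02644434 0.29985949]
2.0 [0.65781982 0.08000684 0.29985949] [[395.1025432  109.86727337]] [[198.96545587 212.4289704 ]]
1.576 [0.57640475 0.09125669 0.31799729] [[358.26009833  90.55004688]] [[230.68842842 220.07600902]]
[ 0.43138699 -0.2451271   0.052     ]
[ 0.42679836 -0.23638286  0.052     ]
```

>>> send_rows(steps=[0,0,-0.25,0.65,0.98,-0.2,0.75,0,0,-0.25,0.65,0.98,-0.2,0.75,0,0,-0.25,0.65,0.98,-0.2,0.75,0,0,-0.25,0.65,0.98,-0.2,0.75,0,0,-0.25,0.65,0.98,-0.2,0.75,0,0,-0.25,0.65,0.98,-0.2,0.75,0,0,-0.25,0.65,0.98,-0.2,0.75,0,0,-0.25,0.65,0.98,-0.2,0.75,0,0,-0.25,0.65,0.98,-0.2,0.75,0,0,-0.25,0.65,0.98,-0.2,0.75,0,0,-0.25,0.65,0.98,-0.2,0.75,0,0,-0.25,0.65,0.98,-0.2,0.75], squeeze=40)

```text
time_s: 2.1
tool_pos: [0.3494, -0.3585, 0.2023]
tcp_rot: [180.0, -0.0, 0.7]
force: [0.1, 0.1, 0.0]
finger_gap: 0.0641
grasp_force: 0.0
```

>>> send_rows(steps=[0,0,-0.25,0.65,0.98,-0.2,0.75,0,0,-0.25,0.65,0.98,-0.2,0.75,0,0,-0.25,0.65,0.98,-0.2,0.75,0,0,-0.25,0.65,0.98,-0.2,0.75,0,0,-0.25,0.65,0.98,-0.2,0.75,0,0,-0.25,0.65,0.98,-0.2,0.75,0,0,0,0,0,0,0.75,0,0,0,0,0,0,0.75])

```text
time_s: 2.9
tool_pos: [0.427, -0.2416, 0.1783]
tcp_rot: [180.0, 0.0, -7.7]
force: [-0.3, -0.1, -0.5]
finger_gap: 0.0644
grasp_force: 0.0
```

```bash
python3 - <<'E'
from h import *
s=arm.read_state(); print(s['tool_pos'],s['tcp_rot'],s['finger_gap'],s['time_s'],s['q'])
im=imaging.snapshot('wrist'); cv2.imwrite('pics/w1.png',im[:,:,::-1]); c=wcam(s); print(proj(c,[.429,-.241,.052]))
hsv=cv2.cvtColor(im,cv2.COLOR_RGB2HSV)
E
```

```text
[ 0.42698247 -0.24160128  0.17833584] [ 1.79984891e+02  7.73286086e-03 -7.71262632e+00] 0.06442743737844095 2.9 [ 30.83379681  15.59104802  -8.29758297 114.03659721   2.90002446
  50.56729338 -76.71821018]
[[322.52284525 239.03261427]]
```

View pics/w1.png

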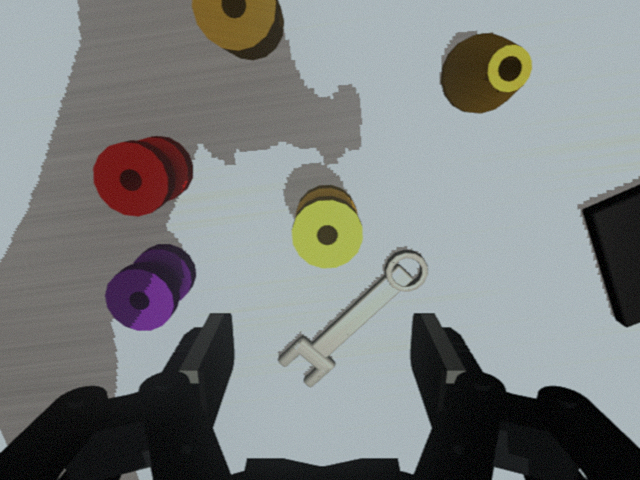

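The wrist view shows the bronze spool's top bore at (327,236) and the wrench's ring end at (406,271), with its jaw at (308,360).

```bash
python3 - <<'E'
from h import *
s=arm.read_state(); c=wcam(s)
sp=atz(c,(327,235.5),.052); print('spool',sp, 'edges',np.linalg.norm(atz(c,(292,234),.052)-atz(c,(363,234),.052)))
for uv in((406,271),(428,275),(402,250),(385,275),(308,360)):
    w=atz(c,uv,.006); d=w-sp; t=np.radians(-7.7); print('wrench',w.round(3),'along x,y tool',(d[0]*np.cos(t)+d[1]*np.sin(t)).round(3),(-d[0]*np.sin(t)+d[1]*np.cos(t)).round(3))
E
```

```text
spool [ 0.430486   -0.24470524  0.052     ] edges 0.043182343681786216
wrench [ 0.381 -0.298  0.006] along x,y tool -0.041 -0.059
wrench [ 0.376 -0.314  0.006] along x,y tool -0.045 -0.076
wrench [ 0.398 -0.296  0.006] along x,y tool -0.025 -0.055
wrench [ 0.38  -0.282  0.006] along x,y tool -0.045 -0.044
wrench [ 0.316 -0.215  0.006] along x,y tool -0.117 0.014
```

>>> send_rows(steps=[0,0,0,0.175,-0.155,-0.8,0.75,0,0,0,0,0,-0.95,0.75,0,0,0,0,0,-0.95,0.75,0,0,0,0,0,-0.95,0.75,0,0,0,0,0,-0.95,0.75,0,0,0,0,0,-0.95,0.75,0,0,0,0,0,-0.95,0.75,0,0,0,0,0,-0.9,0.75,0,0,0,0,0,0,0.75,0,0,0,0,0,0,0.4,0,0,0,0,0,0,0.4,0,0,0,0,0,0,0.4], squeeze=40)

```text
time_s: 4.15
tool_pos: [0.4308, -0.2454, 0.0312]
tcp_rot: [180.0, -0.1, -7.8]
force: [-0.6, -0.4, 0.2]
finger_gap: 0.0425
grasp_force: 41.0
```

>>> send_rows(steps=[0,0,0,0,0,0.6,0.4,0,0,0,0,0,1,0.4,0,0,0,0,0,1,0.4,0,0,0,0,0,1,0.4,0,0,0,0,0,1,0.4,0,0,0,0,0,1,0.4,0,0,0,0,0,1,0.4,0,0,0,0,0.5,0.9,0.4,0,0,0,-0.1,1,0.5,0.4,0,0,0,-0.1,1,0.5,0.4,0,0,0,-0.1,1,0,0.4,0,0,0,-0.1,1,0,0.4])

```text
time_s: 5.35
tool_pos: [0.4221, -0.1539, 0.2017]
tcp_rot: [180.0, -0.1, -7.8]
force: [0.5, 0.2, -3.4]
finger_gap: 0.0424
grasp_force: 41.3
```

>>> send_rows(steps=[0,0,0,-0.1,1,0,0.4,0,0,0,-0.1,1,0,0.4,0,0,0,-0.1,1,0,0.4,0,0,0,-0.1,1,0,0.4,0,0,0,-0.1,1,0,0.4,0,0,0,-0.1,1,0,0.4,0,0,0,-0.1,1,0,0.4,0,0,0,-0.1,1,0,0.4,0,0,0,-0.1,1,0,0.4,0,0,0,-0.1,1,0,0.4,0,0,0,-0.1,1,0,0.4,0,0,0,-0.1,1,0,0.4])

```text
time_s: 6.55
tool_pos: [0.3979, 0.0859, 0.2012]
tcp_rot: [180.0, -0.1, -7.8]
force: [-0.1, -0.9, -2.8]
finger_gap: 0.0424
grasp_force: 41.3
```

>>> send_rows(steps=[0,0,0,-0.1,1,0,0.4,0,0,0,0,0.5,0,0.4,0,0,0,0,0,0,0.4,0,0,0,0,0,0,0.4])

```text
time_s: 6.95
tool_pos: [0.3964, 0.1144, 0.2005]
tcp_rot: [180.0, -0.0, -7.8]
force: [-0.1, -0.3, -3.2]
finger_gap: 0.0423
grasp_force: 41.3
```

```bash
python3 - <<'E'
from h import *
s=arm.read_state(); print(s['tool_pos'],s['tcp_rot'],s['finger_gap'],s['grasp_force'],s['time_s'])
im=imaging.snapshot('wrist'); cv2.imwrite('pics/w2.png',im[:,:,::-1]); c=wcam(s); print(proj(c,[[.486,.104,.098],[.486,.104,.052]]))
E
```

```text
[0.39637493 0.11442959 0.20050649] [ 1.79960951e+02 -9.11129677e-03 -7.80907989e+00] 0.04225422859616699 41.29954693838954 6.95
[[320.73064183  82.76391705]
 [320.88205804  86.62765774]]
```

View pics/w2.png

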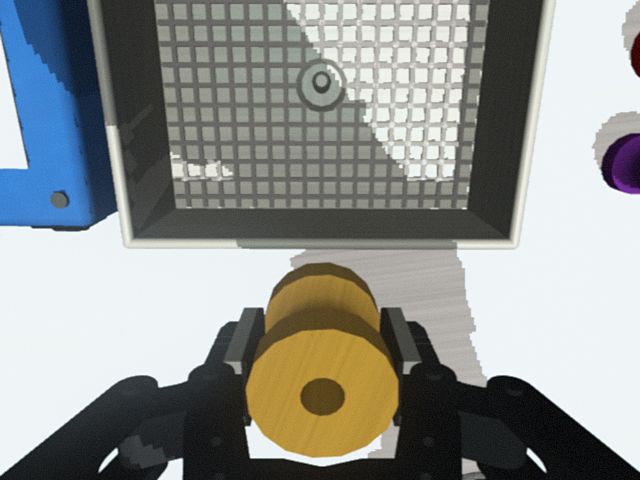

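The wrist view shows the spindle tip at (321,82), the collar around it at (321,85), and the held drum's top bore at (322,397). The front rim corners are at (126,246) and (518,246).

```bash
python3 - <<'E'
from h import *
s=arm.read_state(); c=wcam(s); p=s['tool_pos']
tip=atz(c,(321,82.3),.098); b=atz(c,(322,397),p[2]+.0208)
L=atz(c,(126,245),.115);Rr=atz(c,(518,246),.115); d=L-Rr
print('tip',tip,'bore',b,b-p,'move',tip-b,'rim',np.linalg.norm(d),'yaw',np.degrees(np.arctan2(-d[0],d[1])), (L+Rr)/2)
print(proj(c,[*tip[:2],.052]))
E
```

```text
tip [0.48618628 0.10349611 0.098     ] bore [0.39741989 0.11528795 0.22119925] [0.00102672 0.00113205 0.0208    ] move [ 0.08876639 -0.01179184 -0.12319925] rim 0.20091929833646752 yaw -7.980981584224015 [0.40766818 0.11371264 0.115     ]
[[321.1004114   86.23605235]]
```

>>> send_rows(steps=[0,0,0,0.89,-0.115,0,0.4,0,0,0,0.89,-0.115,0,0.4,0,0,0,0.89,-0.115,0,0.4,0,0,0,0.89,-0.115,0,0.4,0,0,0,0.89,-0.115,-0.5,0.4,0,0,0,0,0,-0.8,0.4,0,0,0,0,0,-0.8,0.4,0,0,0,0,0,-0.8,0.4,0,0,0,0,0,-0.5,0.4,0,0,0,0,0,0,0.4,0,0,0,0,0,-0.3,0.4,0,0,0,0,0,-0.3,0.4])

```text
time_s: 8.2
tool_pos: [0.486, 0.1037, 0.1207]
tcp_rot: [-180.0, -0.1, -7.8]
force: [-0.5, -0.8, -2.8]
finger_gap: 0.0422
grasp_force: 41.3
```

```bash
python3 - <<'E'
from h import *
s=arm.read_state(); print(s['tool_pos'],s['tcp_rot'],s['force'],s['ft_torque'],s['finger_gap'],s['grasp_force'],s['time_s'])
E
```

```text
[0.48604745 0.10366811 0.1206866 ] [-1.79977355e+02 -9.07479090e-02 -7.82095073e+00] [-0.53115828 -0.80508314 -2.80734945] [-0.02117821  0.0156988  -0.03011755] 0.04215725750059558 41.32129445672035 8.2
```

>>> send_rows(steps=[0,0,0,0,0,-0.4,0.4,0,0,0,0,0,-0.4,0.4,0,0,0,0,0,-0.4,0.4,0,0,0,0,0,-0.3,0.4,0,0,0,0,0,-0.15,0.4,0,0,0,0,0,-0.1,0.4,0,0,0,0,0,0,0.4])

```text
time_s: 8.9
tool_pos: [0.4854, 0.1036, 0.0851]
tcp_rot: [180.0, 0.0, -7.8]
force: [1.3, -1.9, -4.2]
finger_gap: 0.0423
grasp_force: 41.3
```

>>> send_rows(steps=[0,0,0,0,0,-0.08,0.4,0,0,0,0,0,0,0.4,0,0,0,0,0,0,0.75,0,0,0,0,0,0,0.75,0,0,0,0,0,0,0.75,0,0,0,0,0,0.5,0.75,0,0,0,0,0,1,0.75,0,0,0,0,0,1,0.75,0,0,0,0,0,1,0.75,0,0,0,-0.5,0,1,0.75,0,0,0,-1,0,1,0.75,0,0,0,-1,0,1,0.75])

```text
time_s: 10.1
tool_pos: [0.4348, 0.1039, 0.2151]
tcp_rot: [-180.0, -0.0, -7.8]
force: [0.3, -0.8, 0.2]
finger_gap: 0.0643
grasp_force: 0.0
```

>>> send_rows(steps=[0,0,0,-1,0,0.5,0.75,0,0,0,-0.8,0,0,0.75,0,0,0,0,0,0,0.75,0,0,0,0,0,0,0.75])

```text
time_s: 10.5
tool_pos: [0.3998, 0.1038, 0.2244]
tcp_rot: [-180.0, -0.1, -7.8]
force: [-0.7, 0.3, -0.6]
finger_gap: 0.0641
grasp_force: 0.0
```

```bash
python3 - <<'E'
from h import *
s=arm.read_state(); print(s['tool_pos'],s['tcp_rot'],s['force'],s['q'],s['time_s'])
im=imaging.snapshot('wrist'); cv2.imwrite('pics/w3.png',im[:,:,::-1]); c=wcam(s); print(proj(c,[[.486,.1035,.104],[.486,.1035,.098]]))
E
```

```text
[0.39982818 0.10379017 0.22443899] [-1.79987992e+02 -9.31169951e-02 -7.79125916e+00] [-0.7135307   0.33652338 -0.59017173] [   3.10094539    5.91940488  -25.83361793  119.47266627    3.18392734
   55.15093763 -122.22067528] 10.5
[[303.23249908  94.30367114]
 [303.6876927   94.58635544]]
```

View pics/w3.png

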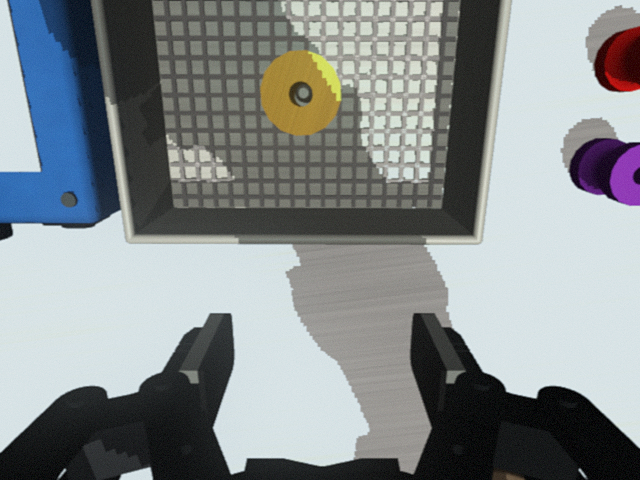

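The drum is seated: it appears concentric with the spindle at (302,93), with about the expected 81 px diameter. Next is the handle.

>>> send_rows(steps=[0,0,0.98,0.3,-0.07,1,0.7,0,0,0.98,0.8,-0.07,1,0.7,0,0,0.98,0.8,-0.07,1,0.7,0,0,0.98,0.8,-0.07,1,0.7,0,0,0.98,0.8,-0.07,1,0.7,0,0,0.98,0.8,-0.07,1,0.7,0,0,0.98,0.8,-0.07,1,0.7,0,0,0.98,0.8,-0.07,1,0.7,0,0,0.98,0.8,-0.07,0.8,0.7,0,0,0.98,0.8,-0.07,0,0.7,0,0,0.98,0.8,-0.07,0,0.7,0,0,0.98,0.8,-0.07,0,0.7])

```text
time_s: 11.75
tool_pos: [0.5829, 0.0866, 0.3992]
tcp_rot: [-180.0, 0.0, 59.8]
force: [0.3, -0.4, 0.2]
finger_gap: 0.0598
grasp_force: 0.0
```

>>> send_rows(steps=[0,0,0.98,0.8,-0.08,0,0.7,0,0,0.98,0.8,-0.08,0,0.7,0,0,0.98,0.8,-0.08,0,0.7,0,0,0.98,0.8,-0.08,0,0.7,0,0,0,0.6,0,0,0.7,0,0,0,0,0,0,0.7,0,0,0,0,0,0,0.7])

```text
time_s: 12.45
tool_pos: [0.6576, 0.0805, 0.3987]
tcp_rot: [-179.9, -0.0, 82.0]
force: [-0.3, 0.3, 0.6]
finger_gap: 0.0597
grasp_force: 0.0
```

```bash
python3 - <<'E'
from h import *
s=arm.read_state(); print(s['tool_pos'],s['tcp_rot'],s['force'],s['q'],s['time_s'])
im=imaging.snapshot('wrist'); cv2.imwrite('pics/w4.png',im[:,:,::-1]); c=wcam(s); print(proj(c,[[.6577,.0795,.300]]))
E
```

```text
[0.65755581 0.08052122 0.39873678] [-1.79907933e+02 -1.46837875e-02  8.20065320e+01] [-0.3489186   0.34010883  0.57535153] [  8.26930934  26.27776966 -30.97416173  70.69701335  13.13875491
  86.52761215 -28.8413567 ] 12.45
[[321.11956466 259.94938901]]
```

View pics/w4.png

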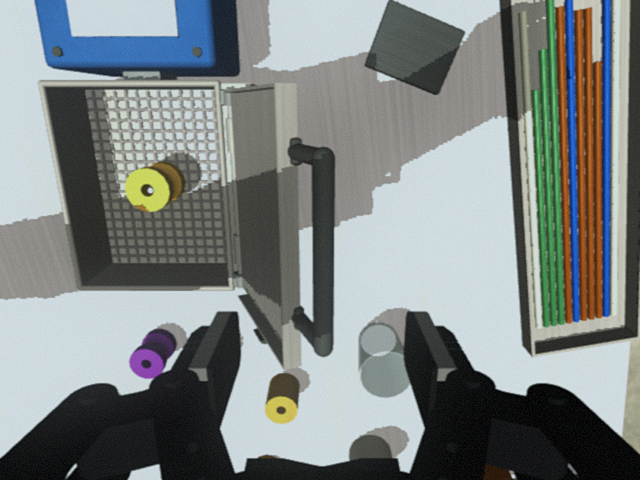

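The wrist view shows the handle bar vertical at u=322, from v=155 to 348, matching the predicted (321,260). The drum is seated at (148,190). I'll descend and grip.

>>> send_rows(steps=[0,0,0,0,0,-0.98,0.7,0,0,0,0,0,-0.98,0.7,0,0,0,0,0,-0.98,0.7,0,0,0,0,0,-0.98,0.7,0,0,0,0,0,-0.98,0.7,0,0,0,0,0,0,0.7])

```text
time_s: 13.1
tool_pos: [0.6558, 0.08, 0.2993]
tcp_rot: [-179.8, 0.1, 82.0]
force: [-0.1, 0.2, 0.4]
finger_gap: 0.0596
grasp_force: 0.0
```

>>> send_rows(steps=[0,0,0,0,0,0,0.4,0,0,0,0,0,0,0.2,0,0,0,0,0,0,0,0,0,0,0,0,0,0,0,0,0,0,0,0,0,0,0,0,0,0,0,0], squeeze=60)

```text
time_s: 13.7
tool_pos: [0.658, 0.0807, 0.303]
tcp_rot: [179.9, -0.0, 82.0]
force: [0.4, 0.0, 5.2]
finger_gap: 0.01
grasp_force: 58.6
```

>>> send_rows(steps=[0,0,0,-0.27,0.04,0.12,0,0,0,0,-0.37,0.05,0.15,0,0,0,0,-0.47,0.065,0.165,0,0,0,0,-0.475,0.065,0.145,0,0,0,0,-0.48,0.065,0.115,0,0,0,0,-0.485,0.07,0.09,0,0,0,0,-0.39,0.055,0.055,0,0,0,0,-0.345,0.05,0.035,0,0,0,0,-0.295,0.04,0.02,0,0,0,0,-0.25,0.035,0.01,0,0,0,0,0,0,0,0,0,0,0,0,0,0,0])

```text
time_s: 14.9
tool_pos: [0.5805, 0.0915, 0.3209]
tcp_rot: [179.9, -0.0, 82.0]
force: [2.0, 1.0, 7.9]
finger_gap: 0.0098
grasp_force: 63.5
```

```bash
python3 - <<'E'
from h import *
s=arm.read_state(); print(s['tool_pos'],s['tcp_rot'],s['force'],s['ft_torque'],s['finger_gap'],s['grasp_force'],s['time_s'])
im=imaging.snapshot('wrist');im2=imaging.snapshot('side'); cv2.imwrite('pics/w5.png',np.hstack([cv2.resize(im,(400,300)),cv2.resize(im2[120:420,100:500],(400,300))])[:,:,::-1])
g=np.array([.4862,.1035]);t=np.radians(-7.95)
d=s['tool_pos'][:2]-g; x=d@[np.cos(t),np.sin(t)]; print('bar rel hinge',x-.09,s['tool_pos'][2]-.118,'q',np.arctan2(s['tool_pos'][2]-.118,-(x-.09)))
E
```

```text
[0.58048115 0.09152266 0.32087248] [ 1.79925989e+02 -1.18861699e-02  8.20491120e+01] [1.95334895 0.97090601 7.85921922] [ 0.01194396 -0.42744348 -0.0244001 ] 0.009821722492792789 63.45959186553955 14.9
bar rel hinge 0.005031601631044477 0.2028724763199103 q 1.5955930385427335
```

View pics/w5.png

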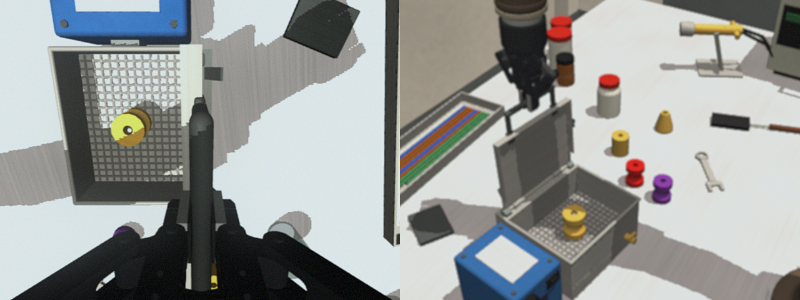

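>>> send_rows(steps=[0,0,0,-0.1,0.01,0.05,0,0,0,0,-0.06,0.01,0.05,0,0,0,0,-0.03,0,0.05,0,0,0,0,0,0,0,0,0,0,0,0,0,0,0,0,0,0,0,0,0,0,0,0,0,0,0,0,0])

```text
time_s: 15.7
tool_pos: [0.5761, 0.0921, 0.3211]
tcp_rot: [-179.8, -0.0, 82.1]
force: [2.5, 4.3, -13.3]
finger_gap: 0.0097
grasp_force: 61.2
```

```bash
python3 - <<'E'
from h import *
s=arm.read_state(); print(s['tool_pos'],s['force'],s['ft_torque'],s['grasp_force'],np.abs(s['qvel']).max(),s['time_s'])
g=np.array([.4862,.1035]);t=np.radians(-7.95)
d=s['tool_pos'][:2]-g; x=d@[np.cos(t),np.sin(t)]; print('q',np.arctan2(.2,-(x-.09)))
E
```

```text
[0.57612074 0.0920578  0.32110646] [  2.53748955   4.27858153 -13.25168226] [ 0.95389405 -0.8505914  -0.01676433] 61.15802764892578 0.08510434980707116 15.7
q 1.573991709162796
```

>>> send_rows(steps=[0,0,0,0.02,0.03,-0.05,0,0,0,0,0,0,-0.02,0,0,0,0,0,0,0,0,0,0,0,0,0,0,0,0,0,0,0,0,0,0,0,0,0,0,0,0,0])

```text
time_s: 16.3
tool_pos: [0.5773, 0.092, 0.3211]
tcp_rot: [-180.0, 0.0, 82.0]
force: [2.2, 1.2, -11.2]
finger_gap: 0.0096
grasp_force: 61.5
```

```bash
python3 - <<'E'
from h import *
s=arm.read_state(); print(s['tool_pos'],s['force'],s['ft_torque'],s['grasp_force'],np.abs(s['qvel']).max(),s['time_s'])
im=imaging.snapshot('side'); cv2.imwrite('pics/s6.png',np.hstack([cv2.resize(im[120:420,100:500],(600,450))])[:,:,::-1])
g=np.array([.4862,.1035]);t=np.radians(-7.95)
d=s['tool_pos'][:2]-g; x=d@[np.cos(t),np.sin(t)]; print('q',np.arctan2(.2,-(x-.09)))
E
```

```text
[0.57726706 0.09198281 0.32109239] [  2.16223598   1.17348583 -11.20720018] [ 0.24276787 -0.81470905 -0.02237725] 61.52321934700012 0.11499442519004002 16.3
q 1.579719879961732
```

View pics/s6.png

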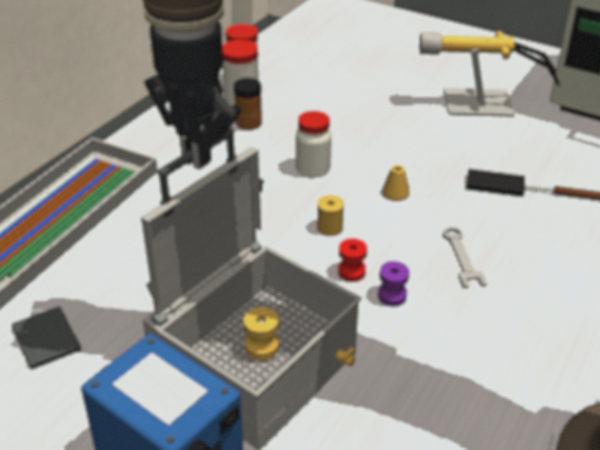

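The side view shows the drum seated at (262,333), and the cover upright with its bar at (197,155) held in the jaws. The other drums are where they were. The angle is within about 0.01 rad of balance, the arm is still and the forces are small, so I'm handing the job in.

```bash
python3 -c "
from bench import order
print(order.finish_job())"
```

```text
the job is handed in; nothing more can be done
None
```

The bronze spool drum is on the spindle, seated on the collar and released, and the cover is held still by its handle at about 1.58 rad by my estimate (balance is 1.576); the job was handed in at about 16 s and no verdict came back.

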